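# Let the indexing head back and re-latch it

### The arm

A 6-joint arm with a two-finger parallel gripper is mounted at the origin on the work surface. World frame = base frame: x ahead of the robot, y to its left, z up, the work surface at z = 0. Lengths are in m, angles in degrees, forces in N, time in s.
With the tool pointing down it reaches from about 0.25 to 0.725 m from the base axis. Payload 9.7 kg.
Tool frame: the origin (TCP) lies between the finger pads; the fingertips stand 11 mm ahead of it and the grasp point (between the pads) lies 8 mm behind it; z points along the fingers, y is the line along which they close (so a half turn about z gives the same grasp; the last joint's range is limited). The gripper opens to 85 mm and grips with 20 to 120 N. Pads are 22 mm wide; open, the fingers measure 114 mm over their backs; the gripper's body (76 mm by 85 mm) begins 54 mm behind the grasp point. The pads swing forward as they close: fully open they stand 13 mm farther back than shut.
Start: joints at [-65.317, 4.979, 10.078, 95.1, 0, 90], TCP at [0.23, -0.5, 0.242] pointing down, gripper open.
Joint ranges: [-179.16, 179.16], [-48.56, 103.87], [-65.8, 70.77], [-126.05, 130.52], [-82.76, 87.17], [-180, 180]. Speed limits (degrees/s): [127.2, 127.2, 147.25, 180, 180, 180].

### API

Orientations are given as [roll, pitch, yaw] about the fixed x, y, z axes, in that order (R = Rz(yaw) Ry(pitch) Rx(roll)).
In Python, from workcell import monitor, cams, ticket gives the robot as it stands.
- The arm moves only by the tool carry_out, never from a script. Its argument "plan" is a list of rows, each an object with "travel": the shift along the world's x, y, z as a fraction of full scale, a list of three; "angular": the turn, a rotation vector about the world's x, y, z as a fraction of full scale, a list of three; "grip": the gripper's target within -1 to 1 (fully open at 1, half-way at 0, shut at -1). In form: [{"travel": [x, y, z], "angular": [ax, ay, az], "grip": grip}, ...]. A call has 1 to 8 rows; each row is the pose to reach, as a shift and turn from the pose commanded when the call began; what a row does not reach only later rows make up. Full scale, the value 1, is 300 mm for a shift and 0.5 rad for a turn. A row lasts 1/12 s, in which the tool goes at most 41.7 mm and 7.16 degrees, less where a joint would pass 70% of its speed; a pose out of reach is approached as far as the arm can. A call with a number of a shift or a turn outside -1 to 1 is refused whole. A call with a gripper value outside its range is refused whole. The fingers move at their own pace and stop on an object; "grip_force" is the grip in N (left out, the last holds). Time passes only in rows, so rows that repeat a pose let the fingers close. It gives the time, the measured TCP pose, the force, the opening and the grip force at its end, in the units of the state.
- monitor.get_obs(): the state, without advancing time (a new reading comes with each control period).
- cams.camera(name): name is "scene" or "top" or "wrist"; returns a dict with "frame" (480x640x3 uint8, red, green, blue), "mtx" (3x3 intrinsics, pixels), "view" (4x4, takes a point from world to camera coordinates); the wrist camera has in their place "T_tool_cam" (4x4, takes a point from camera to tool coordinates, whose origin is the TCP and whose axes are the flange's). Camera axes: x right, y up, looking along -z (the intrinsics and any distortion apply to the point x, -y, -z); pixel columns grow to the right and rows downward; lengths in m; the calibration is good to about 2 mm. The wrist camera is an equidistant fisheye: a pixel r from the principal point sees the ray r / f radians off the axis. A picture is of the moment at which its call begins: read the wrist's pose just before it. There is no depth.
- ticket.job_done(): hands the job in; it is judged then, once.
The state is a dict: "time": time; "q": joint angles; "qd": joint speeds; "joint_efforts": joint torques, N m; "ee_pos": TCP position; "tcp_rot": TCP orientation; "wrist_force": force on the tool from outside, world axes, zero at the start; "torque": the same for the moment, N m; "opening": finger opening in m; "grasp_force": force on a finger pad.
Only numpy, scipy, OpenCV 4.12 (cv2) and the standard library are available. Lean on these libraries where they do the work, as an engineer would, in place of code of your own. Each camera call takes 0.05 s, during which the arm holds its last target. There are 200 camera calls.

### The job

The drum of the green spring-return indexing head is wound up and hangs on its red ratchet pawl. Lift the pawl clear by its red cross bar and keep it up while the drum runs back by itself until its crank rests on the orange stop, then let the pawl down onto the wheel. It will not yet be latched: wind the crank on slowly just until the pawl clicks fully down behind the first tooth and not half a tooth further, ease the drum back so that it hangs on the pawl at that first tooth, and let go, leaving the tools around it where they lie.

Things in the scene. Friction and masses are not known exactly. Their poses are not given: they have to be found in the camera images.
- head: Green cradle of the indexing head, fixed to the bench: base 270 (x) x 250 (y) x 20 mm, two upright cheeks, 215 mm high overall. Origin: centre of its underside, z up; all lengths below are in this frame. Toothed wheel (148 mm across, 20 mm thick, 16 teeth) at y = +70 mm, outside the left cheek; crank arm outside the right cheek at y = -75 mm.
- axle (a point): Point on the drum's axle, which runs along the cradle's y, at x = 0, z = 125 mm (y = 0). The steel drum between the cheeks, the toothed wheel and the crank are one piece and turn on it; white lines on the drum show it turning. A spring (0.4 to 0.5 N m) always drives it back; set free it turns back slowly, at about 0.5 rad/s.
- drum (a joint): Drum angle, rad; grows as wound on: its top moves to the cradle's +x. It starts held by the pawl at 1.0 to 2.3. Set free it runs back to 0.20, where the crank arm meets the orange stop. Teeth are 0.393 apart, but the wheel is clamped on the drum anew each time: the first tooth beyond the stop may hold the drum anywhere from 0.235 to 0.565; the pawl clicks in behind it 0 to 0.04 further on.
- crank_grip (a point): Middle of the black crank handle, at y = -122 mm: 22 mm thick, 72 mm long (y -83 to -155), parallel to the axle, 85 mm from it. Its angle from straight up towards +x is the drum angle - 0.35 rad, so on the stop it is near the top of its circle, 208 mm above the bench. Holding it takes about 5 N, winding it slowly 8 to 15 N.
- pawl (a joint): Angle of the red gravity pawl, rad: about 0 (-0.01 to 0.02) when fully down behind a tooth; grows as it is lifted (the bar rises and comes a little towards -x); to 0.9. Riding over a tooth tip it reaches 0.11; over 0.15 it is clear of the wheel. Lying on a tooth's back it reads 0 to 0.1. It weighs about 220 g and falls by itself; about 3 to 10 N at the bar lift it under the drum's load.
- wheel_spot (a point): Yellow spot on the outer face of the toothed wheel, 45 mm from the axle, at y = +83 mm; it turns with wheel and drum (and only shows that they turn: it does not mark a tooth).
- pawl_pin (a point): Axis of the pawl's hinge pin, parallel to the cradle's y, at x = -100, y = +70 (the wheel's mid plane), z = 205 mm. The pawl points from here to +x and its tip lies on the top of the wheel.
- pawl_grip (a point): Middle of the free part of the pawl's red cross bar: round, 18 mm thick, parallel to the axle, reaching 86 mm beyond the wheel's mid plane to +y; this point is 55 mm beyond it. Pawl down: at x = -15, y = +125, z = 233 mm, that is 85 mm to +x of the hinge pin and 28 mm above it. The bar turns with the pawl (about y), so it pivots between level-held jaws.
- wrench: Loose steel wrench, 190 mm, lying behind the cradle (+x side); bystander, origin at its underside.
- hammer: Loose orange hammer, 260 mm, lying to the left of the cradle; bystander, origin at its underside.
- parallel: Loose steel parallel bar, 150 x 25 x 40 mm, behind the cradle (+x side); bystander, origin at its underside.
- vblock: Loose dark steel block, 60 x 60 x 50 mm, to the right of the cradle; bystander, origin at its underside.
- oiler: White bottle with red cap, 150 mm tall; bystander, origin at its underside.
- brush: Bench brush, 200 mm; bystander, origin at its underside.
- tin: Aluminium cup, 90 mm tall; bystander, origin at its underside.

How it is judged (in metres and radians):
On the way, in this order (a step that is already met when the one before it is completed fails the run):
1. the pawl is lifted clear of the wheel by the gripper, with the drum still wound up (value of joint pawl above 0.15 rad and value of joint drum above 0.4 rad and distance between the grasp point and pawl_grip below 0.06 m), for 0.1 s.
2. the pawl is kept clear until the drum has come to rest on its stop (value of joint pawl above 0.15 rad and value of joint drum below 0.225 rad and velocity of joint drum between -0.05 and 0.05 rad/s), for 0.2 s.
3. the pawl is down on the wheel again, the drum still on its stop (value of joint pawl below 0.11 rad and value of joint drum below 0.225 rad), for 0.2 s.
At the end, for the whole second after the job is handed in: The drum hangs at rest (below 0.05 rad/s) on the pawl at the first tooth above its stop (drum between 0.22 and 0.59 rad), with the pawl fully down (below 0.03 rad) (value of joint drum between 0.22 and 0.59 rad and value of joint pawl below 0.03 rad and velocity of joint drum between -0.05 and 0.05 rad/s); the robot touches nothing.
It fails at once if the crank is wound more than half a tooth (0.2 rad) beyond the first tooth (distance between the grasp point and crank_grip below 0.07 m and x of wheel_spot in the frame of head between 0 and 0.012 m and z of wheel_spot in the frame of head above 0.14 m).
It fails at once if a loose tool or part on the bench is moved by more than 30 mm (distance of any of wrench, hammer, parallel, vblock, oiler, brush, tin from where it was at the start of the episode above 0.03 m).
It also fails if it takes over 67 s, if anything falls off the work surface, if the arm or the gripper's body presses on something with over 40 N, if the wrist force passes 120 N, or if a joint passes its speed limit or range.

## Working session

There is one attempt and no reset: what is moved stays moved. The work goes in short steps, Python scripts to look and compute and a tool call to move; the robot and the scene stay as the last step left them, time stands still between calls to the robot, and variables do not carry over. Pictures are saved under pics/ and viewed, at most 10 in all, crops included, and the job is handed in when it is done.

Besides the shell and the picture viewer there is one more tool, called as name([rows], argument=value, ...), one row to a line, values as JSON. carry_out: Moves the arm, as the interface text tells. Its arguments: {"type":"object","properties":{"plan":{"type":"array","items":{"type":"object","properties":{"travel":{"type":"array","items":{"type":"number"}},"angular":{"type":"array","items":{"type":"number"}},"grip":{"type":"number"}}}},"grip_force":{"type":"number"}},"required":["plan"]}

```bash
mkdir -p pics; ls
cat > h.py <<'E'
import numpy as np, cv2
from workcell import monitor, cams, ticket
def save(n,f): cv2.imwrite(f'pics/{n}.png',f[:,:,::-1])
E
python3 - <<'E'
from h import *
print(monitor.get_obs())
for n in('scene','top'):
    c=cams.camera(n); save(n+'0',c['frame']); np.savez(f'{n}0.npz',**{k:np.array(v) for k,v in c.items()}); print(n,c['mtx'],c['view'],[k for k in c])
E
```

```text
pics
{'time': 0.0, 'q': array([-6.53166217e+01,  5.00984994e+00,  1.00335176e+01,  9.51002315e+01,
        3.64102459e-04,  8.99996172e+01]), 'qd': array([-0.01245654,  0.05578407, -0.08396266, -0.09413691,  0.05080284,
       -0.05150114]), 'joint_efforts': array([-4.02603895e-03, -5.20380700e+01,  4.64813805e+01,  1.58782478e-02,
       -8.11869518e-05,  1.99789940e-05]), 'ee_pos': array([ 0.22958871, -0.49953918,  0.24158668]), 'tcp_rot': array([-1.79923436e+02, -3.64613699e-04,  2.46837607e+01]), 'wrist_force': array([ 0.32889577, -1.02715988, -0.66090328]), 'torque': array([-0.01770095,  0.02097985,  0.03206018]), 'grasp_force': 0.0, 'opening': 0.08508385660382484}
scene [[579.61404031   0.         315.19770221]
 [  0.         579.61404031 251.11985625]
 [  0.           0.           1.        ]] [[ 0.64187579  0.76679178 -0.00508307 -0.46607602]
 [-0.51491945  0.43592833  0.73812224  0.14993083]
 [ 0.56820192 -0.47116542  0.67464785 -2.24633488]
 [ 0.          0.          0.          1.        ]] ['frame', 'mtx', 'view']
top [[526.93621031   0.         318.10780247]
 [  0.         526.93621031 254.28996835]
 [  0.           0.           1.        ]] [[-0.02216888 -0.99968304  0.01193173  0.08937353]
 [ 0.99044162 -0.02033564  0.13642527 -0.63585801]
 [-0.13613939  0.01484208  0.99057851 -1.46774874]
 [ 0.          0.          0.          1.        ]] ['frame', 'mtx', 'view']
```

View pics/scene0.png

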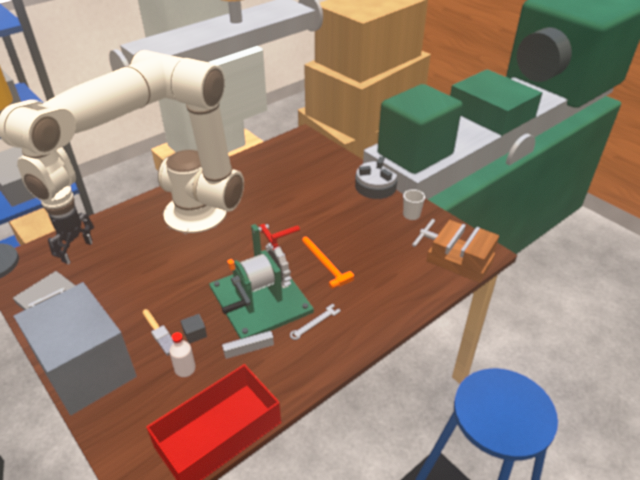

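View pics/top0.png

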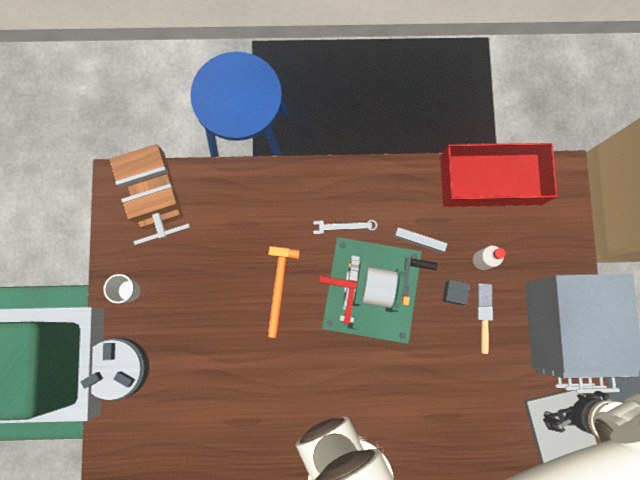

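The top view shows the cradle with base corners near (340,238), (423,250), (408,343), (323,328). The red bar runs (320,279)-(355,287) and the black crank handle is near (424,265). The hammer lies at (275,290) left of the cradle, and the vblock at (457,292) is on its right.

```bash
cat >> h.py <<'E'
def ray(c,uv):
    K,V=c['mtx'],c['view']; d=np.linalg.inv(K)@np.array([*uv,1.]); d=V[:3,:3].T@(d*[1,-1,-1]); return -V[:3,:3].T@V[:3,3],d
def onz(c,uv,z):
    o,d=ray(c,uv); return o+d*(z-o[2])/d[2]
def proj(c,P):
    p=c['view']@np.array([*P,1.]); q=c['mtx']@(p[:3]*[1,-1,-1]); return q[:2]/q[2]
def tri(a,ua,b,ub):
    (o1,d1),(o2,d2)=ray(a,ua),ray(b,ub); s=np.linalg.lstsq(np.c_[d1,-d2],o2-o1,rcond=None)[0]
    p,q=o1+s[0]*d1,o2+s[1]*d2; return (p+q)/2,np.linalg.norm(p-q)
E
python3 - <<'E'
from h import *
T=dict(np.load('top0.npz'));S=dict(np.load('scene0.npz'))
f=T['frame']; hsv=cv2.cvtColor(f,cv2.COLOR_RGB2HSV)
m=cv2.inRange(hsv,(60,80,30),(95,255,160)); m[:220]=0;m[360:]=0;m[:,:300]=0;m[:,440:]=0
cs,_=cv2.findContours(m,cv2.RETR_EXTERNAL,cv2.CHAIN_APPROX_NONE)
h=cv2.convexHull(np.vstack([c for c in cs if cv2.contourArea(c)>50]))
P=np.array([onz(T,p[0],.02)[:2] for p in h]).astype(np.float32)
print('rect',cv2.minAreaRect(P)); ap=cv2.approxPolyDP(h,6,True)
for p in ap: print(p[0],onz(T,p[0],.02))
for n,c in(('top',T),('scene',S)):
    hs=cv2.cvtColor(c['frame'],cv2.COLOR_RGB2HSV)
    r=cv2.inRange(hs,(0,170,80),(5,255,255))|cv2.inRange(hs,(174,170,80),(180,255,255))
    a=(slice(260,330),slice(300,370)) if n=='top' else (slice(215,265),slice(245,310))
    big=cv2.resize(c['frame'][200:360,290:450] if n=='top' else c['frame'][210:350,195:335],None,fx=4 if n=='top' else 4.2,fy=4 if n=='top' else 4.2,interpolation=cv2.INTER_CUBIC)[:590]
    save('z'+n,big)
    ys,xs=np.nonzero(r[a]); xs+=a[1].start; ys+=a[0].start; print(n,xs.min(),ys[xs==xs.min()],xs.max(),ys[xs==xs.max()],len(xs))
E
```

```text
rect ((0.5355449318885803, -0.07736052572727203), (0.24634329974651337, 0.2669552266597748), 79.24832153320312)
[337 238] [0.68773981 0.01911235 0.02      ]
[420 252] [ 0.64142855 -0.22218483  0.02      ]
[407 342] [ 0.38316342 -0.17243001  0.02      ]
[323 328] [0.42800919 0.0661698  0.02      ]
top 319 [277 279 280 281] 355 [282 283 284 285 286] 380
scene 260 [224 225] 299 [227 228 229] 303
```

View pics/ztop.png

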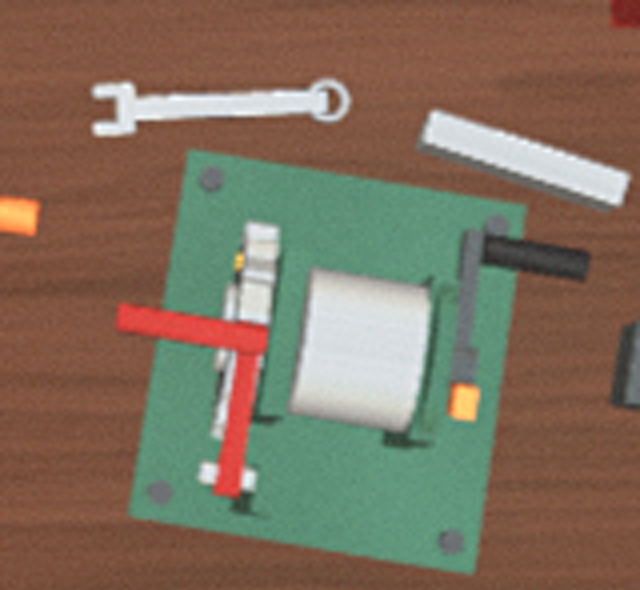

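View pics/zscene.png

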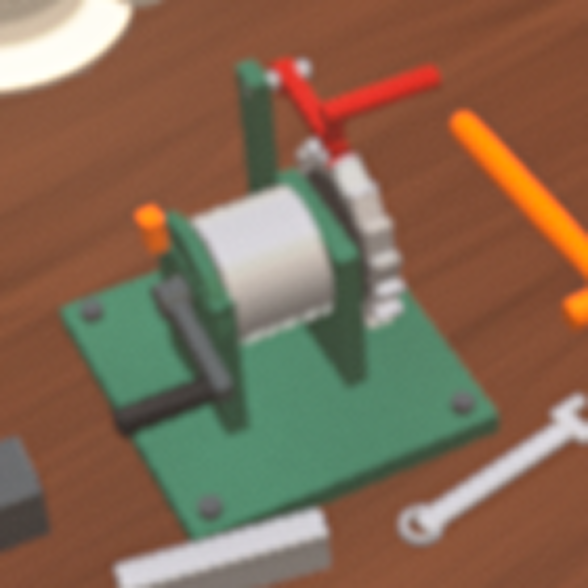

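The zoomed pictures show the red bar's free end at top pixel (319.5,279) and scene pixel (299,228). The crank handle points to +x and is well down, from top (412,262) to (437,267), with its outer end at scene (224,310).

```bash
cat >> h.py <<'E'
from scipy.optimize import least_squares
HC=np.array([.5355,-.0774]); YAW=np.radians(-10.8)
def H(p,hc=None,yaw=None):
    hc=HC if hc is None else hc; y=YAW if yaw is None else yaw
    c,s=np.cos(y),np.sin(y); return np.array([hc[0]+c*p[0]-s*p[1],hc[1]+s*p[0]+c*p[1],p[2]])
def hand(th,y=-.119): a=th-.35; return np.array([.085*np.sin(a),y,.125+.085*np.cos(a)])
E
python3 - <<'E'
from h import *
T=dict(np.load('top0.npz'));S=dict(np.load('scene0.npz'))
e,g=tri(T,(319.5,279.5),S,(299,228)); print('barend',e,g,'pred',H((-.015,.156,.233)))
print('proj bar end',proj(T,H((-.015,.156,.233))),proj(S,H((-.015,.156,.233))))
# base corners check
for q in((.135,.125),(.135,-.125),(-.135,-.125),(-.135,.125)): print(proj(T,H((*q,.02))),proj(S,H((*q,.02))))
C={}
for n,c,b in(('top',T,(255,275,412,442)),('scene',S,(295,315,218,250))):
    sub=c['frame'][b[0]:b[1],b[2]:b[3]]; m=(sub.max(2)<62).astype(np.uint8)
    k,l,st,ce=cv2.connectedComponentsWithStats(m); i=1+st[1:,4].argmax(); C[n]=ce[i]+[b[2],b[0]]; print(n,st[i],C[n])
for th in np.arange(1,2.31,.1): print(round(th,2),proj(T,H(hand(th))).round(1),proj(S,H(hand(th))).round(1))
f=lambda x:np.r_[proj(T,H(hand(x[0])))-C['top'],proj(S,H(hand(x[0])))-C['scene']]
r=least_squares(f,[1.5]);print(r.x,r.fun)
w=monitor.get_obs();c=cams.camera('wrist');print({k:v for k,v in c.items() if k!='frame'})
E
```

```text
barend [0.55002921 0.07894486 0.23169858] 0.0059301950005056035 pred [0.54999718 0.07864753 0.233     ]
proj bar end [318.64581172 278.78639803] [297.96473378 227.79269553]
[336.63129328 236.72860835] [313.03643129 308.35865639]
[421.07132436 250.87311757] [241.0235286  338.56203739]
[407.91877525 343.29338228] [208.33844522 283.15630232]
[321.43458862 328.63463698] [275.57993211 257.99636528]
top [ 0  4 25  7 41] [425.19512195 261.63414634]
scene [ 6  9 23  9 49] [233.69387755 307.89795918]
1.0 [428.  272.6] [226.  280.8]
1.1 [427.9 270.3] [227.1 283.5]
1.2 [427.7 268.3] [228.1 286.2]
1.3 [427.4 266.6] [229.  288.9]
1.4 [427.1 265.2] [229.9 291.6]
1.5 [426.7 264.1] [230.7 294.2]
1.6 [426.2 263.4] [231.4 296.7]
1.7 [425.6 262.9] [231.9 299.1]
1.8 [425.1 262.7] [232.4 301.3]
1.9 [424.4 262.9] [232.8 303.4]
2.0 [423.7 263.4] [233.  305.3]
2.1 [423.  264.1] [233.2 306.9]
2.2 [422.3 265.2] [233.2 308.4]
2.3 [421.6 266.5] [233.1 309.6]
[2.05360122] [-1.82228559  2.10258693 -0.55574797 -1.70671981]
{'mtx': array([[371.64829954,   0.        , 319.57126714],
       [  0.        , 371.64829954, 242.62229225],
       [  0.        ,   0.        ,   1.        ]]), 'T_tool_cam': array([[ 5.86521408e-04,  9.54196410e-01,  2.99180324e-01,
         7.79945778e-02],
       [ 9.99999828e-01, -5.55568405e-04, -1.88514834e-04,
        -5.97546199e-05],
       [-1.36650420e-05,  2.99180383e-01, -9.54196572e-01,
        -1.31835713e-01],
       [ 0.00000000e+00,  0.00000000e+00,  0.00000000e+00,
         1.00000000e+00]])}
```

carry_out([
  {"travel":[0,0.05,0.25],"angular":[0,0,0.2],"grip":1},
  {"travel":[0.05,0.2,0.35],"angular":[0,0,0.4],"grip":1},
  {"travel":[0.4,0.95,0.4],"angular":[0,0,0.95],"grip":1},
  {"travel":[0.4,0.95,0.4],"angular":[0,0,0.95],"grip":1},
  {"travel":[0.4,0.95,0.4],"angular":[0,0,0.95],"grip":1},
  {"travel":[0.4,0.95,0.4],"angular":[0,0,0.95],"grip":1},
  {"travel":[0.4,0.95,0.4],"angular":[0,0,0.95],"grip":1},
  {"travel":[0.4,0.95,0.4],"angular":[0,0,0.95],"grip":1},
], grip_force=40)

```text
time: 0.82
ee_pos: [0.338, -0.2391, 0.3576]
tcp_rot: [180.0, -0.0, 51.9]
wrist_force: [0.7, 0.2, -0.1]
opening: 0.0858
grasp_force: 0.0
```

carry_out([
  {"travel":[0.647,0.877,0],"angular":[0,0,0.953],"grip":1},
  {"travel":[0.647,0.877,0],"angular":[0,0,0.953],"grip":1},
  {"travel":[0.647,0.877,0],"angular":[0,0,0.953],"grip":1},
  {"travel":[0.647,0.877,0],"angular":[0,0,0.953],"grip":1},
  {"travel":[0.647,0.877,0],"angular":[0,0,0.953],"grip":1},
  {"travel":[0.647,0.877,0],"angular":[0,0,0.953],"grip":1},
  {"travel":[0.647,0.877,0],"angular":[0,0,0.953],"grip":1},
  {"travel":[0.647,0.877,0],"angular":[0,0,0.953],"grip":1},
])

```text
time: 1.48
ee_pos: [0.5331, 0.0247, 0.3568]
tcp_rot: [-180.0, -0.0, 79.3]
wrist_force: [0.1, -0.6, 0.2]
opening: 0.0851
grasp_force: 0.0
```

carry_out([
  {"travel":[0,0,0],"angular":[0,0,0],"grip":1},
  {"travel":[0,0,0],"angular":[0,0,0],"grip":1},
  {"travel":[0,0,0],"angular":[0,0,0],"grip":1},
])

```text
time: 1.73
ee_pos: [0.5318, 0.0221, 0.3571]
tcp_rot: [-180.0, 0.0, 79.2]
wrist_force: [-0.8, 1.1, 0.4]
opening: 0.0853
grasp_force: 0.0
```

```bash
cat >> h.py <<'E'
from scipy.spatial.transform import Rotation as Ro
def wcam():
    o=monitor.get_obs(); c=cams.camera('wrist'); c['p']=o['ee_pos']; c['R']=Ro.from_euler('xyz',o['tcp_rot'],degrees=True).as_matrix(); return o,c
def wproj(c,P):
    t=c['R'].T@(np.array(P)-c['p']); Tc=np.linalg.inv(c['T_tool_cam']); q=(Tc@np.r_[t,1])[:3]*[1,-1,-1]
    r=np.hypot(q[0],q[1]); a=np.arctan2(r,q[2]); K=c['mtx']; return np.array([K[0,2]+K[0,0]*a*q[0]/r,K[1,2]+K[1,1]*a*q[1]/r])
def wray(c,uv):
    K=c['mtx']; d=(np.array(uv)-K[:2,2])/K[0,0]; a=np.linalg.norm(d); v=np.r_[np.sin(a)*d/a,np.cos(a)]*[1,-1,-1]
    M=c['T_tool_cam']; return c['p']+c['R']@M[:3,3], c['R']@M[:3,:3]@v
def toH(P):
    c,s=np.cos(YAW),np.sin(YAW); d=np.array(P)[:2]-HC; return np.array([c*d[0]+s*d[1],-s*d[0]+c*d[1],P[2]])
E
python3 - <<'E'
from h import *
o,c=wcam(); save('w1',c['frame']); np.savez('w1.npz',**c)
print(o['ee_pos'],o['tcp_rot'],o['q'])
print('grip',wproj(c,H((-.015,.125,.233))),'end',wproj(c,H((-.015,.156,.233))),'axle',wproj(c,H((0,.083,.125))))
E
```

```text
[0.53181389 0.02205222 0.35707073] [-1.79951009e+02  2.44655336e-02  7.92341386e+01] [ 2.38099742e+00  7.10728952e+00  2.55651312e+01  1.08511113e+02
 -1.26813534e-02  1.03146875e+02]
grip [328.3594656  200.52464272] end [328.6142536  156.34031052] axle [340.48089055 221.06773038]
```

View pics/w1.png

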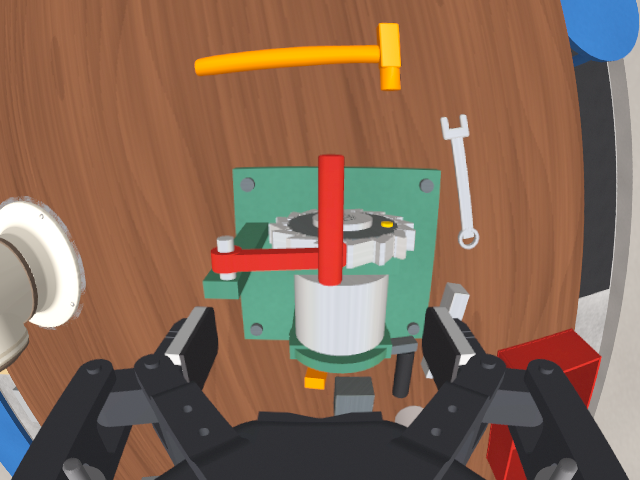

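The wrist view matches the calibration: the bar's free end is at (331,156) against a predicted (328.6,156). The yellow spot is at (387,225), and the jaws straddle the bar line.

carry_out([
  {"travel":[0.046,0.086,0],"angular":[0,0,0],"grip":1},
  {"travel":[0.046,0.086,-0.13],"angular":[0,0,0],"grip":1},
  {"travel":[0.046,0.086,-0.25],"angular":[0,0,0],"grip":1},
  {"travel":[0.046,0.086,-0.36],"angular":[0,0,0],"grip":1},
  {"travel":[0.046,0.086,-0.44],"angular":[0,0,0],"grip":1},
  {"travel":[0.046,0.086,-0.44],"angular":[0,0,0],"grip":1},
  {"travel":[0.046,0.086,-0.44],"angular":[0,0,0],"grip":1},
  {"travel":[0.046,0.086,-0.44],"angular":[0,0,0],"grip":1},
])

```text
time: 2.45
ee_pos: [0.546, 0.0472, 0.2278]
tcp_rot: [179.8, -0.0, 79.1]
wrist_force: [-0.5, 0.2, 1.0]
opening: 0.0856
grasp_force: 0.0
```

Run:
```python
from h import *
print({k:v for k,v in monitor.get_obs().items() if k in('ee_pos','wrist_force','time')})
c=dict(np.load('w1.npz')); hs=cv2.cvtColor(c['frame'],cv2.COLOR_RGB2HSV)[205:245,360:410]
m=cv2.inRange(hs,(22,150,120),(35,255,255)); k,l,st,ce=cv2.connectedComponentsWithStats(m); i=1+st[1:,4].argmax(); uv=ce[i]+[360,205]; print(uv,st[i])
o,d=wray(c,uv); a=toH(o);b=toH(o+d)-a; p=a+b*(.083-a[1])/b[1]; print(p, np.hypot(p[0],p[2]-.125),'phi0',np.arctan2(p[0],p[2]-.125))
```

```text
{'time': 2.45, 'ee_pos': array([0.54604927, 0.04721045, 0.22782713]), 'wrist_force': array([-0.45951408,  0.23056607,  0.962846  ])}
[386.6557377 224.2295082] [21 17 12  6 61]
[0.04525228 0.083      0.13674181] 0.04675081887561502 phi0 1.31692056390134
```

carry_out([
  {"travel":[0,0,0],"angular":[0,0,0],"grip":-1},
  {"travel":[0,0,0],"angular":[0,0,0],"grip":-1},
  {"travel":[0,0,0],"angular":[0,0,0],"grip":-1},
  {"travel":[0,0,0],"angular":[0,0,0],"grip":-1},
  {"travel":[0,0,0],"angular":[0,0,0],"grip":-1},
  {"travel":[0,0,0],"angular":[0,0,0],"grip":-1},
  {"travel":[0,0,0],"angular":[0,0,0],"grip":-1},
  {"travel":[0,0,0],"angular":[0,0,0],"grip":-1},
], grip_force=30)

```text
time: 3.12
ee_pos: [0.5446, 0.0482, 0.2256]
tcp_rot: [-179.9, -0.0, 79.2]
wrist_force: [-6.7, 1.1, 4.0]
opening: 0.0172
grasp_force: 30.1
```

carry_out([
  {"travel":[-0.008,0.001,0.016],"angular":[0,0,0],"grip":-1},
  {"travel":[-0.014,0.003,0.032],"angular":[0,0,0],"grip":-1},
  {"travel":[-0.024,0.005,0.048],"angular":[0,0,0],"grip":-1},
  {"travel":[-0.033,0.006,0.064],"angular":[0,0,0],"grip":-1},
  {"travel":[-0.043,0.008,0.078],"angular":[0,0,0],"grip":-1},
  {"travel":[-0.052,0.01,0.09],"angular":[0,0,0],"grip":-1},
  {"travel":[-0.052,0.01,0.09],"angular":[0,0,0],"grip":-1},
  {"travel":[-0.052,0.01,0.09],"angular":[0,0,0],"grip":-1},
])

```text
time: 3.78
ee_pos: [0.5314, 0.0508, 0.254]
tcp_rot: [179.7, -0.0, 79.2]
wrist_force: [7.4, -0.6, 1.6]
opening: 0.017
grasp_force: 29.9
```

carry_out([
  {"travel":[0,0,0],"angular":[0,0,0],"grip":-1},
  {"travel":[0,0,0],"angular":[0,0,0],"grip":-1},
  {"travel":[0,0,0],"angular":[0,0,0],"grip":-1},
  {"travel":[0,0,0],"angular":[0,0,0],"grip":-1},
  {"travel":[0,0,0],"angular":[0,0,0],"grip":-1},
  {"travel":[0,0,0],"angular":[0,0,0],"grip":-1},
  {"travel":[0,0,0],"angular":[0,0,0],"grip":-1},
  {"travel":[0,0,0],"angular":[0,0,0],"grip":-1},
])

```text
time: 4.45
ee_pos: [0.5315, 0.0508, 0.2539]
tcp_rot: [179.7, -0.0, 79.2]
wrist_force: [7.4, -1.8, 2.3]
opening: 0.0168
grasp_force: 29.9
```

carry_out([
  {"travel":[0,0,0],"angular":[0,0,0],"grip":-1},
  {"travel":[0,0,0],"angular":[0,0,0],"grip":-1},
  {"travel":[0,0,0],"angular":[0,0,0],"grip":-1},
  {"travel":[0,0,0],"angular":[0,0,0],"grip":-1},
  {"travel":[0,0,0],"angular":[0,0,0],"grip":-1},
  {"travel":[0,0,0],"angular":[0,0,0],"grip":-1},
  {"travel":[0,0,0],"angular":[0,0,0],"grip":-1},
  {"travel":[0,0,0],"angular":[0,0,0],"grip":-1},
])

```text
time: 5.12
ee_pos: [0.5315, 0.0508, 0.2539]
tcp_rot: [179.7, -0.0, 79.2]
wrist_force: [7.0, -1.3, 1.9]
opening: 0.017
grasp_force: 29.9
```

carry_out([
  {"travel":[0,0,0],"angular":[0,0,0],"grip":-1},
  {"travel":[0,0,0],"angular":[0,0,0],"grip":-1},
  {"travel":[0,0,0],"angular":[0,0,0],"grip":-1},
  {"travel":[0,0,0],"angular":[0,0,0],"grip":-1},
  {"travel":[0,0,0],"angular":[0,0,0],"grip":-1},
  {"travel":[0,0,0],"angular":[0,0,0],"grip":-1},
  {"travel":[0,0,0],"angular":[0,0,0],"grip":-1},
  {"travel":[0,0,0],"angular":[0,0,0],"grip":-1},
])

```text
time: 5.78
ee_pos: [0.5315, 0.0508, 0.2539]
tcp_rot: [179.7, -0.0, 79.2]
wrist_force: [6.7, -0.1, 1.7]
opening: 0.0165
grasp_force: 29.9
```

carry_out([
  {"travel":[0,0,0],"angular":[0,0,0],"grip":-1},
  {"travel":[0,0,0],"angular":[0,0,0],"grip":-1},
  {"travel":[0,0,0],"angular":[0,0,0],"grip":-1},
  {"travel":[0,0,0],"angular":[0,0,0],"grip":-1},
  {"travel":[0,0,0],"angular":[0,0,0],"grip":-1},
  {"travel":[0,0,0],"angular":[0,0,0],"grip":-1},
  {"travel":[0,0,0],"angular":[0,0,0],"grip":-1},
  {"travel":[0,0,0],"angular":[0,0,0],"grip":-1},
])

```text
time: 6.45
ee_pos: [0.5315, 0.0508, 0.2539]
tcp_rot: [179.7, -0.0, 79.2]
wrist_force: [7.4, -1.1, 3.2]
opening: 0.0168
grasp_force: 29.9
```

Run:
```python
from h import *
o,c=wcam(); t=cams.camera('top')['frame'][200:360,290:450]
a=cv2.resize(t,(400,400),interpolation=cv2.INTER_CUBIC); b=cv2.resize(c['frame'],(400,300)); b=np.vstack([b,np.zeros((100,400,3),np.uint8)])
save('w2',np.hstack([a,b])); print(o['time'],o['ee_pos'],o['wrist_force'])
```

```text
6.45 [0.53150986 0.05081612 0.25389864] [ 7.42733185 -1.12706762  3.1683011 ]
```

View pics/w2.png

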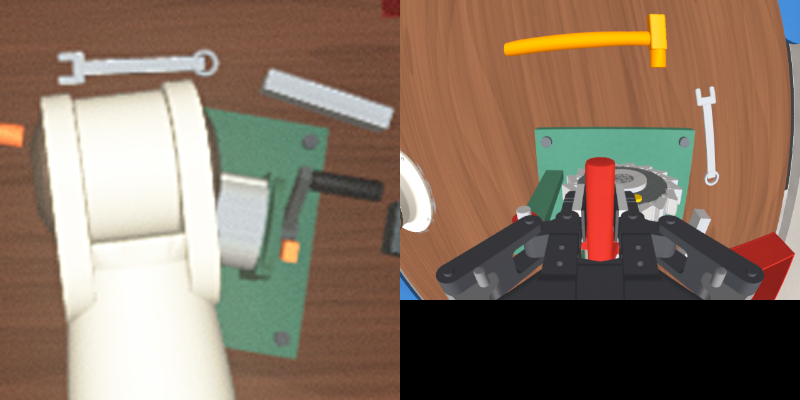

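The crank has turned most of the way back (handle at crop (345,188)) and has not yet reached the orange stop. The bar is firmly held in the jaws.

carry_out([
  {"travel":[0,0,0],"angular":[0,0,0],"grip":-1},
  {"travel":[0,0,0],"angular":[0,0,0],"grip":-1},
  {"travel":[0,0,0],"angular":[0,0,0],"grip":-1},
  {"travel":[0,0,0],"angular":[0,0,0],"grip":-1},
  {"travel":[0,0,0],"angular":[0,0,0],"grip":-1},
  {"travel":[0,0,0],"angular":[0,0,0],"grip":-1},
  {"travel":[0,0,0],"angular":[0,0,0],"grip":-1},
  {"travel":[0,0,0],"angular":[0,0,0],"grip":-1},
])

```text
time: 7.22
ee_pos: [0.5315, 0.0508, 0.2539]
tcp_rot: [179.7, -0.0, 79.2]
wrist_force: [7.7, -1.4, 2.2]
opening: 0.0171
grasp_force: 29.9
```

carry_out([
  {"travel":[0,0,0],"angular":[0,0,0],"grip":-1},
  {"travel":[0,0,0],"angular":[0,0,0],"grip":-1},
  {"travel":[0,0,0],"angular":[0,0,0],"grip":-1},
  {"travel":[0,0,0],"angular":[0,0,0],"grip":-1},
  {"travel":[0,0,0],"angular":[0,0,0],"grip":-1},
  {"travel":[0,0,0],"angular":[0,0,0],"grip":-1},
  {"travel":[0,0,0],"angular":[0,0,0],"grip":-1},
  {"travel":[0,0,0],"angular":[0,0,0],"grip":-1},
])

```text
time: 7.88
ee_pos: [0.5315, 0.0508, 0.2539]
tcp_rot: [179.7, -0.0, 79.2]
wrist_force: [6.7, -0.5, 2.4]
opening: 0.0168
grasp_force: 29.9
```

carry_out([
  {"travel":[0,0,0],"angular":[0,0,0],"grip":-1},
  {"travel":[0,0,0],"angular":[0,0,0],"grip":-1},
  {"travel":[0,0,0],"angular":[0,0,0],"grip":-1},
  {"travel":[0,0,0],"angular":[0,0,0],"grip":-1},
  {"travel":[0,0,0],"angular":[0,0,0],"grip":-1},
  {"travel":[0,0,0],"angular":[0,0,0],"grip":-1},
  {"travel":[0,0,0],"angular":[0,0,0],"grip":-1},
  {"travel":[0,0,0],"angular":[0,0,0],"grip":-1},
])

```text
time: 8.55
ee_pos: [0.5315, 0.0508, 0.2539]
tcp_rot: [179.7, -0.0, 79.2]
wrist_force: [7.1, -1.4, 2.6]
opening: 0.0168
grasp_force: 29.9
```

carry_out([
  {"travel":[0,0,0],"angular":[0,0,0],"grip":-1},
  {"travel":[0,0,0],"angular":[0,0,0],"grip":-1},
  {"travel":[0,0,0],"angular":[0,0,0],"grip":-1},
  {"travel":[0,0,0],"angular":[0,0,0],"grip":-1},
])

```text
time: 8.88
ee_pos: [0.5315, 0.0508, 0.2539]
tcp_rot: [179.7, -0.0, 79.2]
wrist_force: [7.1, -1.3, 1.2]
opening: 0.0167
grasp_force: 29.9
```

```bash
cat >> h.py <<'E'
def handle(c,b=(250,300,405,445)):
    sub=c['frame'][b[0]:b[1],b[2]:b[3]]; m=(sub.max(2)<62).astype(np.uint8)
    k,l,st,ce=cv2.connectedComponentsWithStats(m); i=1+st[1:,4].argmax(); return ce[i]+[b[2],b[0]],st[i]
E
python3 - <<'E'
from h import *
for i in range(2):
    c=cams.camera('top'); print(monitor.get_obs()['time'],handle(c))
for th in(.2,.3,.4,.5): print(th,proj(c,H(hand(th))))
t=c['frame'][200:360,290:450]
s=cams.camera('scene')['frame'][210:350,195:335]
save('t3',np.hstack([cv2.resize(x,(400,400),interpolation=cv2.INTER_CUBIC) for x in(t,s)]))
E
```

```text
8.9333 (array([428.73584906, 294.32075472]), array([ 9, 41, 27,  7, 53], dtype=int32))
8.9833 (array([428.19230769, 294.28846154]), array([ 9, 41, 27,  7, 52], dtype=int32))
0.2 [425.98022021 296.82585637]
0.3 [426.51245776 293.50357164]
0.4 [426.97408985 290.18942629]
0.5 [427.35982473 286.92270614]
```

View pics/t3.png

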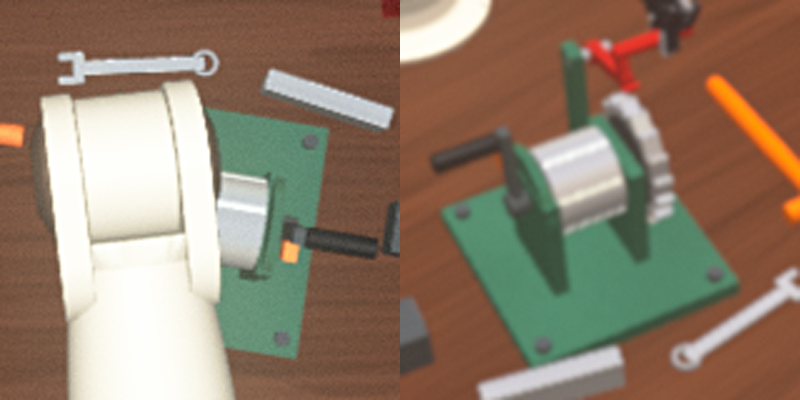

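The drum is at rest with the crank on the orange stop, the handle is near the top of its circle (top view 428,294), and the pawl is held up. I'll lower it now.

carry_out([
  {"travel":[0.01,-0.002,-0.014],"angular":[0,0,0],"grip":-1},
  {"travel":[0.02,-0.004,-0.03],"angular":[0,0,0],"grip":-1},
  {"travel":[0.03,-0.006,-0.048],"angular":[0,0,0],"grip":-1},
  {"travel":[0.038,-0.007,-0.064],"angular":[0,0,0],"grip":-1},
  {"travel":[0.042,-0.008,-0.072],"angular":[0,0,0],"grip":-1},
  {"travel":[0.042,-0.008,-0.072],"angular":[0,0,0],"grip":-1},
  {"travel":[0.042,-0.008,-0.072],"angular":[0,0,0],"grip":-1},
  {"travel":[0.042,-0.008,-0.072],"angular":[0,0,0],"grip":-1},
])

```text
time: 9.7
ee_pos: [0.5431, 0.0486, 0.2301]
tcp_rot: [-180.0, -0.0, 79.2]
wrist_force: [4.5, 0.5, 2.0]
opening: 0.017
grasp_force: 31.4
```

carry_out([
  {"travel":[0,0,0],"angular":[0,0,0],"grip":0.3},
  {"travel":[0,0,0],"angular":[0,0,0],"grip":1},
  {"travel":[0,0,0],"angular":[0,0,0],"grip":1},
  {"travel":[0,0,0],"angular":[0,0,0],"grip":1},
  {"travel":[0,0,0],"angular":[0,0,0],"grip":1},
  {"travel":[0,0,0],"angular":[0,0,0],"grip":1},
  {"travel":[0,0,0],"angular":[0,0,0],"grip":1},
  {"travel":[0,0,0.03],"angular":[0,0,0],"grip":1},
])

```text
time: 10.37
ee_pos: [0.5423, 0.0485, 0.2385]
tcp_rot: [-179.9, 0.0, 79.2]
wrist_force: [-0.8, 0.8, -0.1]
opening: 0.0851
grasp_force: 0.0
```

carry_out([
  {"travel":[-0.04,0,0.1],"angular":[0,0,0],"grip":1},
  {"travel":[-0.04,-0.09,0.23],"angular":[0,0,0],"grip":1},
  {"travel":[-0.04,-0.09,0.4],"angular":[0,0,0],"grip":1},
  {"travel":[-0.04,-0.09,0.4],"angular":[0,0,0],"grip":1},
  {"travel":[-0.04,-0.09,0.4],"angular":[0,0,0],"grip":1},
  {"travel":[-0.04,-0.09,0.4],"angular":[0,0,0],"grip":1},
  {"travel":[-0.04,-0.09,0.4],"angular":[0,0,0],"grip":1},
])

```text
time: 10.95
ee_pos: [0.5308, 0.0216, 0.3591]
tcp_rot: [-180.0, 0.0, 79.2]
wrist_force: [0.1, -0.0, -0.3]
opening: 0.0855
grasp_force: 0.0
```

Run:
```python
from h import *
o,c=wcam(); save('w4',c['frame'][60:420]); np.savez('w4.npz',**c); print(o['ee_pos'],o['wrist_force'],o['time'])
hs=cv2.cvtColor(c['frame'],cv2.COLOR_RGB2HSV)
m=cv2.inRange(hs,(24,170,120),(35,255,255)); k,l,st,ce=cv2.connectedComponentsWithStats(m)
for i in range(1,k):
    if st[i,4]<8: continue
    O,d=wray(c,ce[i]); a=toH(O);b=toH(O+d)-a; p=a+b*(.083-a[1])/b[1]; print(ce[i],st[i,4],p, np.hypot(p[0],p[2]-.125),'phi',np.arctan2(p[0],p[2]-.125))
for a in(0,.05,.1):
    t=np.arctan2(.028,.085)+a; r=np.hypot(.028,.085); print(a,wproj(c,H((-.1+r*np.cos(t),.156,.205+r*np.sin(t)))))
```

```text
[0.5308423  0.02158904 0.35911609] [ 0.11036795 -0.02939557 -0.34827311] 10.95
[316.54545455 231.18181818] 11 [-0.02472623  0.083       0.16706854] 0.048797011269014805 phi -0.5313714198745842
0 [329.75801377 155.26122061]
0.05 [327.70545313 155.67771699]
0.1 [325.26919757 156.10060297]
```

View pics/w4.png

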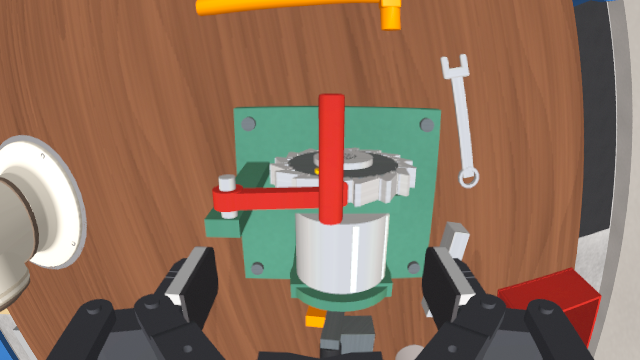

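The pawl is down on the wheel (bar end at (331,156) in the full frame). The yellow spot at (317,231) is half hidden by the bar, so I'll shift sideways to see it whole.

carry_out([
  {"travel":[-0.25,0.05,0],"angular":[0,0,0],"grip":1},
  {"travel":[-0.25,0.05,0],"angular":[0,0,0],"grip":1},
  {"travel":[-0.25,0.05,0],"angular":[0,0,0],"grip":1},
  {"travel":[-0.25,0.05,0],"angular":[0,0,0],"grip":1},
])

```text
time: 11.33
ee_pos: [0.4544, 0.0369, 0.3596]
tcp_rot: [180.0, -0.0, 79.3]
wrist_force: [0.7, -0.6, -0.4]
opening: 0.0857
grasp_force: 0.0
```

```bash
cat >> h.py <<'E'
def spot(c):
    hs=cv2.cvtColor(c['frame'],cv2.COLOR_RGB2HSV); m=cv2.inRange(hs,(22,150,120),(35,255,255)); k,l,st,ce=cv2.connectedComponentsWithStats(m)
    for i in range(1,k):
        O,d=wray(c,ce[i]); a=toH(O);b=toH(O+d)-a; p=a+b*(.083-a[1])/b[1]; r=np.hypot(p[0],p[2]-.125)
        if st[i,4]>7 and r<.08: print(ce[i],st[i],p,r,'phi',np.arctan2(p[0],p[2]-.125))
E
python3 - <<'E'
from h import *
o,c=wcam(); print(o['ee_pos'],o['time']); spot(c); np.savez('w5.npz',**c)
for n in('top','scene'):
    s=cams.camera(n); np.savez(n+'5.npz',**s)
E
```

```text
[0.45443826 0.03685634 0.35963542] 11.3333
[404.47142857 232.05714286] [399 229  13   7  70] [-0.02129339  0.083       0.16694971] 0.04704452213183221 phi -0.4697038140888446
```

carry_out([
  {"travel":[0.153,-0.772,0],"angular":[0,0,0],"grip":1},
  {"travel":[0.153,-0.772,0],"angular":[0,0,0],"grip":1},
  {"travel":[0.153,-0.772,0],"angular":[0,0,0],"grip":1},
  {"travel":[0.153,-0.772,0],"angular":[0,0,0],"grip":1},
  {"travel":[0.153,-0.772,0],"angular":[0,0,0],"grip":1},
  {"travel":[0.153,-0.772,0],"angular":[0,0,0],"grip":1},
  {"travel":[0.153,-0.772,0],"angular":[0,0,0],"grip":1},
])

```text
time: 12.07
ee_pos: [0.5029, -0.2002, 0.357]
tcp_rot: [-179.8, 0.0, 78.9]
wrist_force: [0.1, -0.1, -0.0]
opening: 0.0856
grasp_force: 0.0
```

Run:
```python
from h import *
o,c=wcam(); print(o['ee_pos'],o['time']); f=c['frame']; save('w6',f)
for y in(-.083,-.119,-.155): print(wproj(c,H(hand(.2,y))))
```

```text
[ 0.50291143 -0.2001754   0.35700753] 12.0667
[313.42508932 174.18987446]
[313.77453134 220.36442696]
[314.15656307 263.85435812]
```

View pics/w6.png

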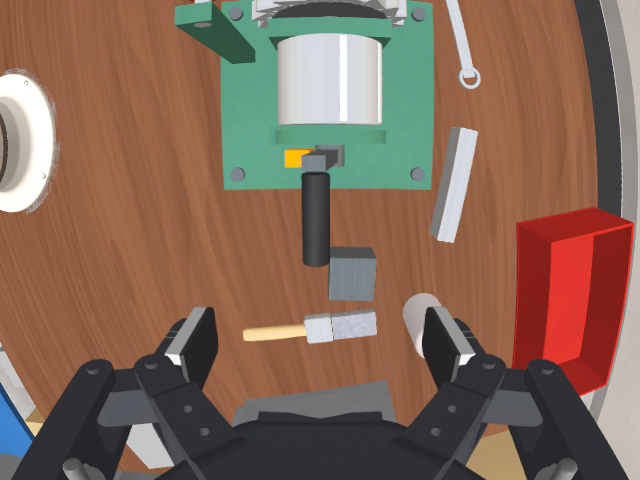

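The handle runs from (316,172) to (316,266), matching the predicted (313.4-314.2, 174-264). The jaws will come down clear of vblock, brush and oiler.

carry_out([
  {"travel":[0.003,0,-0.13],"angular":[0,0,0],"grip":1},
  {"travel":[0.003,0,-0.26],"angular":[0,0,0],"grip":1},
  {"travel":[0.003,0,-0.38],"angular":[0,0,0],"grip":1},
  {"travel":[0.003,0,-0.46],"angular":[0,0,0],"grip":1},
  {"travel":[0.003,0,-0.525],"angular":[0,0,0],"grip":1},
  {"travel":[0.003,0,-0.525],"angular":[0,0,0],"grip":1},
  {"travel":[0.003,0,-0.525],"angular":[0,0,0],"grip":1},
  {"travel":[0.003,0,-0.525],"angular":[0,0,0],"grip":-0.3},
])

```text
time: 12.78
ee_pos: [0.5032, -0.1948, 0.2037]
tcp_rot: [179.9, 0.0, 79.2]
wrist_force: [-0.1, 0.1, 0.0]
opening: 0.0751
grasp_force: 0.0
```

carry_out([
  {"travel":[0,0,0],"angular":[0,0,0],"grip":-1},
  {"travel":[0,0,0],"angular":[0,0,0],"grip":-1},
  {"travel":[0,0,0],"angular":[0,0,0],"grip":-1},
  {"travel":[0,0,0],"angular":[0,0,0],"grip":-1},
  {"travel":[0,0,0],"angular":[0,0,0],"grip":-1},
  {"travel":[0,0,0],"angular":[0,0,0],"grip":-1},
  {"travel":[0,0,0],"angular":[0,0,0],"grip":-1},
], grip_force=30)

```text
time: 13.37
ee_pos: [0.5018, -0.195, 0.203]
tcp_rot: [-179.9, 0.0, 79.2]
wrist_force: [-5.3, 1.0, 5.3]
opening: 0.0209
grasp_force: 29.4
```

```bash
cat >> h.py <<'E'
def red(n):
    c=cams.camera(n); hs=cv2.cvtColor(c['frame'],cv2.COLOR_RGB2HSV); r=cv2.inRange(hs,(0,150,80),(5,255,255))|cv2.inRange(hs,(174,150,80),(180,255,255))
    a=(slice(215,265),slice(245,310)) if n=='scene' else (slice(260,330),slice(300,370)); M=cv2.moments(r[a],True); return (M['m10']/M['m00']+a[1].start).__round__(2),(M['m01']/M['m00']+a[0].start).__round__(2),M['m00']
E
python3 - <<'E'
from h import *
o=monitor.get_obs(); print(o['ee_pos'],toH(o['ee_pos']),o['wrist_force'],o['opening'],red('scene'),red('scene'),red('top'))
E
```

```text
[ 0.50181836 -0.19497391  0.20301416] [-0.01105389 -0.12180267  0.20301416] [-5.33265183  0.98062457  5.32795813] 0.020896279741771537 (277.67, 233.26, 327.0) (277.68, 233.32, 327.0) (341.97, 291.88, 447.0)
```

carry_out([
  {"travel":[0.007,-0.001,0.001],"angular":[0,0,0],"grip":-1},
  {"travel":[0.014,-0.003,0.002],"angular":[0,0,0],"grip":-1},
  {"travel":[0.021,-0.004,0.003],"angular":[0,0,0],"grip":-1},
  {"travel":[0.028,-0.005,0.003],"angular":[0,0,0],"grip":-1},
  {"travel":[0.035,-0.007,0.003],"angular":[0,0,0],"grip":-1},
  {"travel":[0.042,-0.008,0.003],"angular":[0,0,0],"grip":-1},
  {"travel":[0.049,-0.009,0.003],"angular":[0,0,0],"grip":-1},
  {"travel":[0.055,-0.01,0.003],"angular":[0,0,0],"grip":-1},
])

```text
time: 14.18
ee_pos: [0.5171, -0.1979, 0.2049]
tcp_rot: [-179.9, 0.0, 79.2]
wrist_force: [-14.4, 1.5, 14.1]
opening: 0.021
grasp_force: 30.4
```

Run:
```python
from h import *
def redf(f):
    hs=cv2.cvtColor(f,cv2.COLOR_RGB2HSV); r=cv2.inRange(hs,(0,150,80),(5,255,255))|cv2.inRange(hs,(174,150,80),(180,255,255))
    M=cv2.moments(r[215:265,245:310],True); return M['m10']/M['m00']+245,M['m01']/M['m00']+215,M['m00']
print('ref',redf(np.load('scene0.npz')['frame']),redf(np.load('scene5.npz')['frame']))
o=monitor.get_obs(); print(o['ee_pos'],toH(o['ee_pos']),o['wrist_force'],red('scene'),red('top'))
```

```text
ref (277.7096774193548, 233.2516129032258, 310.0) (277.65045592705167, 233.37386018237083, 329.0)
[ 0.51708425 -0.19792566  0.20489133] [ 0.0044947  -0.12184159  0.20489133] [-14.44612348   1.48224029  14.13236743] (277.43, 231.84, 323.0) (342.28, 292.22, 459.0)
```

carry_out([
  {"travel":[0.006,-0.001,0.001],"angular":[0,0,0],"grip":-1},
  {"travel":[0.012,-0.002,0.001],"angular":[0,0,0],"grip":-1},
  {"travel":[0.016,-0.003,0.001],"angular":[0,0,0],"grip":-1},
  {"travel":[0.02,-0.004,0.001],"angular":[0,0,0],"grip":-1},
  {"travel":[0.02,-0.004,0.001],"angular":[0,0,0],"grip":-1},
])

```text
time: 14.7
ee_pos: [0.5239, -0.1992, 0.2048]
tcp_rot: [-179.9, 0.0, 79.2]
wrist_force: [-10.1, 2.1, 10.6]
opening: 0.0211
grasp_force: 30.0
```

Run:
```python
from h import *
o=monitor.get_obs(); print(o['ee_pos'],toH(o['ee_pos']),o['wrist_force'],red('scene'),red('scene'),red('top'))
```

```text
[ 0.52387796 -0.19920948  0.20483386] [ 0.01140864 -0.12182965  0.20483386] [-10.11151555   2.07963517  10.59073201] (277.45, 231.89, 326.0) (277.45, 231.88, 329.0) (342.13, 292.1, 452.0)
```

carry_out([
  {"travel":[0.005,-0.001,0],"angular":[0,0,0],"grip":-1},
  {"travel":[0.01,-0.002,0],"angular":[0,0,0],"grip":-1},
  {"travel":[0.01,-0.002,0],"angular":[0,0,0],"grip":-1},
  {"travel":[0.01,-0.002,0],"angular":[0,0,0],"grip":-1},
])

```text
time: 15.18
ee_pos: [0.5272, -0.1999, 0.2045]
tcp_rot: [-179.9, 0.0, 79.2]
wrist_force: [-7.6, 0.8, 8.5]
opening: 0.0208
grasp_force: 30.2
```

Run:
```python
from h import *
o=monitor.get_obs(); print(toH(o['ee_pos']),o['wrist_force'],red('scene'),red('scene'),red('top'))
```

```text
[ 0.01475444 -0.12184751  0.20452553] [-7.55339132  0.84702439  8.46038574] (277.83, 233.26, 315.0) (277.68, 233.26, 316.0) (341.97, 291.93, 441.0)
```

The pawl has dropped back to its fully-down image position (scene centroid 233.26, the same as at the start). I'll add about 1 mm for margin, then ease back.

carry_out([
  {"travel":[0.004,-0.001,0],"angular":[0,0,0],"grip":-1},
  {"travel":[0.004,-0.001,0],"angular":[0,0,0],"grip":-1},
  {"travel":[0,0,0],"angular":[0,0,0],"grip":-1},
  {"travel":[-0.004,0.001,0],"angular":[0,0,0],"grip":-1},
  {"travel":[-0.008,0.0015,0],"angular":[0,0,0],"grip":-1},
  {"travel":[-0.012,0.002,0],"angular":[0,0,0],"grip":-1},
  {"travel":[-0.016,0.003,0],"angular":[0,0,0],"grip":-1},
  {"travel":[-0.016,0.003,0],"angular":[0,0,0],"grip":-1},
])

```text
time: 16.0
ee_pos: [0.5257, -0.1996, 0.2048]
tcp_rot: [179.6, 0.0, 79.2]
wrist_force: [12.0, -2.5, 2.3]
opening: 0.0213
grasp_force: 30.1
```

Run:
```python
from h import *
o=monitor.get_obs(); print(toH(o['ee_pos']),o['wrist_force'],red('scene'),red('scene'),red('top'))
```

```text
[ 0.01325543 -0.12183039  0.20478421] [12.00686291 -2.51587306  2.30281565] (277.79, 233.21, 314.0) (277.81, 233.19, 313.0) (341.95, 291.97, 433.0)
```

The drum now pushes back (+12 N) at head x 13 mm, so it is hanging on the pawl. I'll relax the force, open, and rise.

carry_out([
  {"travel":[0.006,-0.001,0],"angular":[0,0,0],"grip":-1},
  {"travel":[0.006,-0.001,0],"angular":[0,0,0],"grip":-0.3},
  {"travel":[0.006,-0.001,0],"angular":[0,0,0],"grip":0.5},
  {"travel":[0.006,-0.001,0],"angular":[0,0,0],"grip":1},
  {"travel":[0.006,-0.001,0],"angular":[0,0,0],"grip":1},
  {"travel":[0.006,-0.001,0],"angular":[0,0,0],"grip":1},
  {"travel":[0.006,-0.001,0],"angular":[0,0,0],"grip":1},
  {"travel":[0.006,-0.001,0.05],"angular":[0,0,0],"grip":1},
])

```text
time: 16.82
ee_pos: [0.5243, -0.1989, 0.2159]
tcp_rot: [-179.8, -0.0, 79.2]
wrist_force: [-0.5, 1.1, -0.4]
opening: 0.0849
grasp_force: 0.0
```

carry_out([
  {"travel":[0,0,0.13],"angular":[0,0,0],"grip":1},
  {"travel":[0,0,0.26],"angular":[0,0,0],"grip":1},
  {"travel":[0,0,0.39],"angular":[0,0,0],"grip":1},
  {"travel":[0,0,0.45],"angular":[0,0,0],"grip":1},
  {"travel":[0,0,0.45],"angular":[0,0,0],"grip":1},
  {"travel":[0,0,0.45],"angular":[0,0,0],"grip":1},
])

```text
time: 17.32
ee_pos: [0.5256, -0.1994, 0.3543]
tcp_rot: [179.9, 0.0, 79.2]
wrist_force: [-0.0, 0.6, -0.8]
opening: 0.0853
grasp_force: 0.0
```

Run:
```python
from h import *
o,c=wcam(); print(o['ee_pos'],o['time'],o['wrist_force'],red('scene'))
for y in(-.083,-.155): print([wproj(c,H(hand(t,y))).round() for t in(.2,.4,.5)])
s=cams.camera('scene')['frame'][210:350,195:335]
save('w7',np.hstack([cv2.resize(c['frame'],(440,330)),cv2.resize(s,(330,330),interpolation=cv2.INTER_CUBIC)]))
```

```text
[ 0.52555866 -0.19943915  0.35427307] 17.3167 [-0.04939273  0.57910877 -0.78469014] (277.66, 233.25, 315.0)
[array([283., 181.]), array([306., 181.]), array([317., 181.])]
[array([286., 271.]), array([307., 271.]), array([317., 271.])]
```

View pics/w7.png

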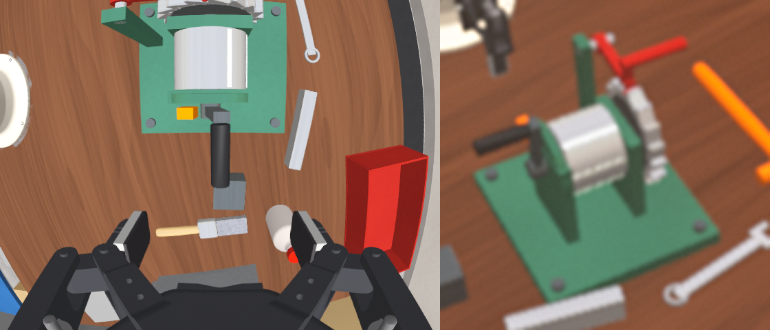

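After release the handle stays at column 320 in the full frame, which is about 0.49 rad. The crank is off the stop, the pawl is down (centroid 233.25), and the gripper is clear.

```bash
python3 -c "
from h import *
print(ticket.job_done())"
```

```text
the job is handed in; nothing more can be done
None
```

I handed the job in at about 17 s: the drum hangs on the pawl at the first tooth (about 0.49 rad by the camera), the pawl is fully down, the gripper is clear and the tools were not touched; no verdict was returned.

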